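# Seat a syringe in a V cradle and clamp it

## Robot

A 6-joint arm with a two-finger parallel gripper is mounted at the origin on a cart in front of the work surface, level with it; the furniture and walls round the work are solid. World frame = base frame: x ahead of the robot, y to its left, z up, the work surface at z = 0. Lengths are in m, angles in rad, forces in N, time in s.
With the tool pointing down it reaches from about 0.35 to 0.975 m from the base axis. Payload 4.9 kg.
Tool frame: the origin (TCP) lies at the very end of the fingers, on their centre line; the grasp point (between the pads) lies 19 mm behind it (ctrl.grasp_offset is the distance from the TCP to the grasp point, in m); z points along the fingers, y is the line along which they close (so a half turn about z gives the same grasp; the last joint's range is limited). The gripper opens to 85 mm and grips with 20 to 120 N. Pads are 22 mm wide; open, the fingers measure 114 mm over their backs; the gripper's body (76 mm by 85 mm) begins 54 mm behind the grasp point. The pads swing forward as they close: fully open they stand 13 mm farther back than shut.
Start: joints at [-1.304, 0.053, 1.613, -0, 1.476, -0.119], TCP at [0.235, -0.579, 0.231] pointing down, gripper open.
Joint ranges: [-3.01, 3.01], [-1.01, 2.22], [0.06, 2.58], [-1.02, 4.17], [0.09, 2.62], [-3.14, 3.14]. Speed limits (rad/s): [2.57, 2.57, 3.14, 3.14, 3.14, 3.14].

## Interface

Orientations are given as a rotation vector (axis times angle).
In Python, from station import ctrl, optics gives the robot as it stands.
- The arm moves only by the shell command python3 -m handwheel 'ROWS' [OPENING] [FORCE]. ROWS is JSON, a list of rows, each an object of numbers: "tx", "ty", "tz": the shift along the tool's x, y, z in mm; "roll": the turn about the tool's z in rad. A call has 1 to 12 rows; each row shifts and turns the commanded pose from where the row before left it, along the tool's axes as they then stand; what a row does not reach is not made up. A row lasts 1/12 s, in which the tool goes at most 41.7 mm and 7.16 degrees, less where a joint would pass 70% of its speed; a pose out of reach is approached as far as the arm can. A call with a gripper value outside its range is refused whole. OPENING is the finger opening in mm, from 0 to 85.4, set as the call begins (- or left out, the last holds). The fingers move at their own pace and stop on an object; FORCE is the grip in N (left out, the last holds). Time passes only in rows, so rows that do not move let the fingers close. It gives the time, the measured TCP pose, the force, the opening and the grip force at its end, in the units of the state.
- ctrl.get_obs(): the state, without advancing time (a new reading comes with each control period).
- optics.get_image(name): name is "scene" or "top" or "wrist"; returns (picture, depth): 420x560x3 uint8, red, green, blue; 420x560 float32, m along the optical axis (not along the pixel's ray), 0 where there is no reading.
- optics.camera_params(name): a dict with "mtx" (3x3 intrinsics, pixels), "extrinsics" (4x4, takes a point from camera to world coordinates); the wrist camera has in their place "tool_from_camera" (4x4, takes a point from camera to tool coordinates, whose origin is the TCP and whose axes are the flange's). Camera axes: x right, y down, z forward; pixel columns grow to the right and rows downward; lengths in m; the calibration is good to about 2 mm. A picture is of the moment at which its call begins: read the wrist's pose just before it. camera_params takes no time and is no camera call.
- ctrl.finish_job(): hands the job in; it is judged then, once.
The state is a dict: "t": time; "q": joint angles; "dq": joint speeds; "effort": joint torques, N m; "tool_pos": TCP position; "tool_rot": TCP orientation; "contact_force": force on the tool from outside, world axes, zero at the start; "wrist_torque": the same for the moment, N m; "opening": finger opening in m; "grip_force": force on a finger pad.
Only numpy, scipy, OpenCV 4.12 (cv2) and the standard library are available. Lean on these libraries where they do the work, as an engineer would, in place of code of your own. Each camera call takes 0.05 s, during which the arm holds its last target. There are 200 camera calls.

## Task

Load the empty 50 ml syringe into the V cradle: lay it in the two V saddles with its nozzle pointing to the forked nose stop, then push it along the Vs until its shoulder bears on the stop's lightly sprung face plate and comes firm (about 5 newtons), keep it pressed there for about a second, and do not shift the stop, which slips if pushed hard. Then swing the clamp strap over and press it down so that its sprung pad stays pressed on the barrel, without crushing it; leave the syringe centred, touching the stop and clamped, and the other things on the worktop undisturbed.

Things in the scene. Friction and masses are not known exactly. Their poses are not given: they have to be found in the camera images.
- syringe: Clear 50 ml syringe, plunger fully in, rigid, 60 g. Origin mid-barrel on the axis; +x to the nozzle. Barrel 28 mm diameter, x -60 to +60 mm; finger flange at x -60 to -63, 44 (y) by 28 mm (z); then a 16 mm stem and the round thumb disc, 26 mm diameter, rear face at x -76, which may be pushed. Nozzle 6 mm diameter, x +60 to +72. Starts lying on the worktop, axis at z 14 mm.
- shoulder (a point): Centre of the syringe barrel's front end face (shoulder, from which the nozzle stands out): 60 mm along +x from the syringe's origin.
- cradle: White base plate, fixed, 115 (x) by 190 mm (y), top at 12 mm; origin on the worktop. Two grey 90 degree V saddles, 46 mm wide, tops at 55 mm, 20 mm long, at y -38 and +42: the gap of 60 mm between takes gripper fingers. The syringe lies along y, nozzle to +y. Steel hinge ears by the +y saddle at x 29 to 43, y 28 to 56, tops 75 mm up.
- seat (a point): Point on the axis of a 28 mm barrel that rests in both Vs, between the saddles: cradle x = 0, y = 0, 55 mm above the worktop. Axes as the cradle's.
- nose_stop: Forked steel carriage at the cradle's +y end, 36 mm wide, top 12 mm above the seat axis; nozzle notch 12 wide, from the top to 8 below the axis. Origin: its -y face at axis height, 68 to 74 mm from the seat along +y; axes as the cradle's. A like forked face plate, which the shoulder meets, stands 4 to 15 mm before it (set anew, not measured): 0.3 N/mm for 3 mm, then firm. Slips at about 11 N.
- strap (a joint): Clamp strap angle (rad): 0 = level over the barrel; grows as it opens up and over to the cradle's +x; 1.57 upright; starts at 2.1 to 2.4 (leaning back). Stiff hinge: stays where left, takes about 4 N at the tab to swing. Below about 0.045 the pad presses on a seated barrel; well pressed at 0.03 to -0.03. End of travel -0.12.
- strap_hinge (a point): Middle of the strap's hinge line (parallel to the cradle's y): cradle x = 36 mm, y = 42 mm, 22 mm above the seat axis. The strap is a steel bar 14 mm wide (along y) and 5 mm thick, 70 mm long from the hinge, pointing to the cradle's -x when closed, above the +y saddle.
- strap_tab (a point): Middle of the black tab at the strap's free end, on its outer face (upper face when closed), 62 mm from the hinge line, where it is to be pushed; the tip is 8 mm farther out. Seen along +x from the robot it may be swept over by a finger placed behind it (on the +x side), then pressed down from above.
- pressure_pad: Black rubber pad 14 by 14 mm on the strap's inner face, 36 mm from the hinge, so above the barrel's axis when closed; sprung (3.5 N per mm, 4 mm travel). About 8 N down at the tab presses it on the barrel with about 7 N; the hinge friction then keeps up to about 7 N on it. Origin in the strap's mid-plane; pad face 9.6 mm below it.
- reagent_bottle: Bystander: small brown reagent bottle with a white dropper cap, 31x32x78 mm, standing; origin under its centre.
- dish: Bystander: closed flat petri dish, 58 mm diameter, 12 mm high; origin under its centre.
- pad_of_notes: Bystander: square yellow pad of notes 76x76x16 mm; origin under its centre.
Things that resemble listed ones, but are neither listed nor needed, are in the scene too. There is more than one size of the syringe; the one meant has the size given above.

How it is judged:
By the outcome, as a careful person would: the job done as asked, in the order asked, and still so for the second after the job is handed in, with the robot touching nothing.
It also fails if it takes over 72 s, if anything falls off the work surface, if the arm or the gripper's body presses on something with over 40 N, if the wrist force passes 120 N, or if a joint passes its speed limit or range.

## Working session

There is one attempt and no reset: what is moved stays moved. The work goes in short steps, Python scripts to look and compute and a shell command to move; the robot and the scene stay as the last step left them, time stands still between calls to the robot, and variables do not carry over. Pictures are saved under pics/ and viewed, at most 10 in all, crops included, and the job is handed in when it is done.

```bash
mkdir -p pics; ls; python3 - <<'E'
from station import ctrl, optics
import numpy as np, cv2
o=ctrl.get_obs(); print({k:np.round(v,4) for k,v in o.items()})
for n in ("scene","top"):
    im,d=optics.get_image(n); cv2.imwrite(f"pics/{n}0.png",im[:,:,::-1]); np.savez(f"pics/{n}0.npz",im=im,d=d)
    p=optics.camera_params(n); print(n,{k:np.round(v,3).tolist() for k,v in p.items()})
print(optics.camera_params("wrist"))
E
```

```text
pics
{'t': np.float64(0.0), 'q': array([-1.304 ,  0.0534,  1.6143, -0.    ,  1.476 , -0.119 ]), 'dq': array([-0.002 ,  0.0001,  0.001 ,  0.0003, -0.0005, -0.0005]), 'effort': array([-1.00000e-04, -3.93680e+01, -3.70176e+01, -2.00000e-04,
        7.00000e-03,  0.00000e+00]), 'tool_pos': array([ 0.235 , -0.5784,  0.23  ]), 'tool_rot': array([-3.0812e+00, -6.0190e-01,  3.0000e-04]), 'contact_force': array([-0.0981,  0.2093,  0.3309]), 'wrist_torque': array([ 0.0129,  0.0374, -0.066 ]), 'grip_force': np.float64(0.0), 'opening': np.float64(0.0853)}
scene {'mtx': [[412.471, 0.0, 271.211], [0.0, 412.471, 220.035], [0.0, 0.0, 1.0]], 'extrinsics': [[-0.859, -0.33, 0.39, 0.173], [-0.511, 0.542, -0.667, 0.749], [0.009, -0.773, -0.635, 0.713], [0.0, 0.0, 0.0, 1.0]]}
top {'mtx': [[457.527, 0.0, 277.4], [0.0, 457.527, 215.251], [0.0, 0.0, 1.0]], 'extrinsics': [[-0.001, -0.995, 0.096, 0.449], [-1.0, 0.0, -0.007, 0.078], [0.007, -0.096, -0.995, 1.028], [0.0, 0.0, 0.0, 1.0]]}
{'mtx': array([[354.26453019,   0.        , 280.89000473],
       [  0.        , 354.26453019, 209.75030599],
       [  0.        ,   0.        ,   1.        ]]), 'tool_from_camera': array([[ 5.90323184e-04, -9.60847681e-01, -2.77076497e-01,
         7.01911154e-02],
       [ 9.99999772e-01,  6.58009242e-04, -1.51306969e-04,
         3.97448052e-04],
       [ 3.27701846e-04, -2.77076344e-01,  9.60847851e-01,
        -1.42053633e-01],
       [ 0.00000000e+00,  0.00000000e+00,  0.00000000e+00,
         1.00000000e+00]])}
```

View pics/top0.png

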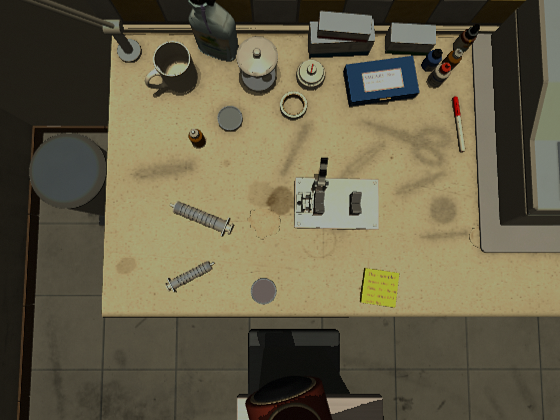

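View pics/scene0.png

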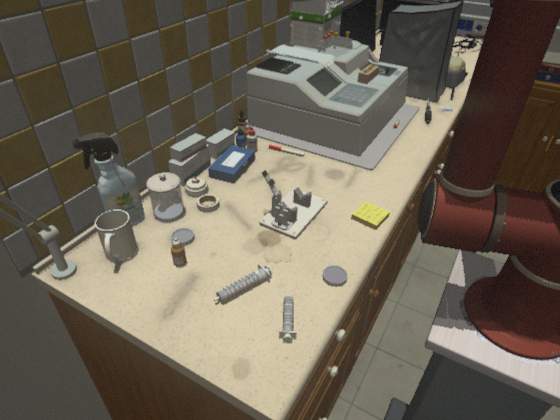

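The top view shows the large syringe at about (203,217), with its nozzle at the upper left (world +y) and its flange at (230,228). The cradle plate spans (294–379, 178–230), with the strap leaning back at (322,168). The small decoy syringe is at (190,277). The scene view agrees with this.

```bash
cat > h.py <<'E'
import numpy as np, cv2
from station import ctrl, optics
from scipy.spatial.transform import Rotation as R
def pose(n):
    p=optics.camera_params(n)
    if n!="wrist": return p["mtx"],p["extrinsics"]
    o=ctrl.get_obs(); T=np.eye(4); T[:3,:3]=R.from_rotvec(o["tool_rot"]).as_matrix(); T[:3,3]=o["tool_pos"]
    return p["mtx"],T@p["tool_from_camera"]
def snap(n,f):
    K,E=pose(n); im,d=optics.get_image(n); cv2.imwrite(f"pics/{f}.png",im[:,:,::-1]); np.savez(f"pics/{f}.npz",im=im,d=d,K=K,E=E); return im,d,K,E
def ray(K,E,uv,z):
    uv=np.atleast_2d(uv).astype(float); r=np.c_[uv,np.ones(len(uv))]@np.linalg.inv(K).T@E[:3,:3].T
    return E[:3,3]+r*((z-E[2,3])/r[:,2])[:,None]
def cloud(d,K,E):
    v,u=np.indices(d.shape); P=np.stack([(u-K[0,2])/K[0,0]*d,(v-K[1,2])/K[1,1]*d,d],-1); return P@E[:3,:3].T+E[:3,3]
def proj(K,E,P):
    c=(np.atleast_2d(P)-E[:3,3])@E[:3,:3]; q=c@K.T; return q[:,:2]/q[:,2:]
E
python3 - <<'E'
from h import *
z=np.load("pics/top0.npz"); im,d=z["im"],z["d"]; K,E=pose("top"); hsv=cv2.cvtColor(im,cv2.COLOR_RGB2HSV)
X=cloud(d,K,E)
def rep(n,m,z):
    cs,_=cv2.findContours(m.astype(np.uint8),0,2); c=max(cs,key=cv2.contourArea)
    P=ray(K,E,c[:,0],z)[:,:2]; r=cv2.minAreaRect((P*1000).astype(np.float32)); print(n,r, cv2.contourArea(c))
m=np.zeros(d.shape,bool); m[170:238,286:388]=True
rep("plate",m&(hsv[...,1]<40)&(hsv[...,2]>130),.012)
s=np.zeros(d.shape,bool); s[190:245,165:245]=True
print(hsv[217,203],hsv[250,205],hsv[185,340],np.round(X[217,203],3),np.round(X[250,205],3))
rep("syr",s&(hsv[...,1]<45),.014)
a=cv2.resize(im[165:240,285:385],None,fx=4,fy=4,interpolation=2); b=cv2.resize(im[190:245,165:245],None,fx=4,fy=4,interpolation=2)
b=cv2.copyMakeBorder(b,0,a.shape[0]-b.shape[0],0,0,0)
cv2.imwrite("pics/c1.png",np.hstack([a,b])[:,:,::-1])
E
```

```text
plate ((574.1178588867188, -61.529510498046875), (183.64370727539062, 109.60086059570312), 88.94302368164062) 2800.5
[ 39  14 129] [ 25  86 167] [ 38  34 171] [0.542 0.234 0.023] [ 0.47   0.232 -0.001]
syr ((547.4594116210938, 239.6961669921875), (145.50692749023438, 35.46823501586914), 61.12959289550781) 326.0
```

View pics/c1.png

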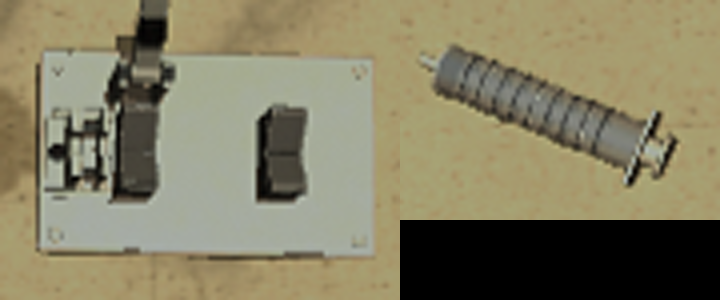

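Crop: the plate spans (40–372, 52–255). The saddles are at (138,150) and (285,150), and the forked plate and stop at (90,150) and (60,150). The syringe runs from its nozzle at (422,60) to its disc at (672,155), lying straight. Next I move the wrist camera over the cradle.

```bash
python3 -m handwheel '[{"tx":28.7,"ty":-20.6,"tz":-1.1},{"tx":28.7,"ty":-20.6,"tz":-1.1},{"tx":28.7,"ty":-20.6,"tz":-1.1},{"tx":28.7,"ty":-20.6,"tz":-1.1},{"tx":28.7,"ty":-20.6,"tz":-1.1},{"tx":28.7,"ty":-20.6,"tz":-1.1},{"tx":28.7,"ty":-20.6,"tz":-1.1},{"tx":28.7,"ty":-20.6,"tz":-1.1},{"tx":28.7,"ty":-20.6,"tz":-1.1}]' && python3 -m handwheel '[{"tx":28.7,"ty":-20.6,"tz":-1.1},{"tx":28.7,"ty":-20.6,"tz":-1.1},{"tx":28.7,"ty":-20.6,"tz":-1.1},{"tx":28.7,"ty":-20.6,"tz":-1.1},{"tx":28.7,"ty":-20.6,"tz":-1.1},{"tx":28.7,"ty":-20.6,"tz":-1.1},{"tx":28.7,"ty":-20.6,"tz":-1.1},{"tx":28.7,"ty":-20.6,"tz":-1.1},{"tx":28.7,"ty":-20.6,"tz":-1.1}]' && python3 -m handwheel '[{"roll":-0.12},{"roll":-0.12},{"roll":-0.12},{"roll":-0.12},{"roll":-0.12},{"roll":-0.12},{"roll":-0.12},{"roll":-0.12},{"roll":-0.12},{"roll":-0.105},{},{}]'
python3 - <<'E'
from h import *
snap("wrist","w1"); print(ctrl.get_obs()["q"])
E
```

```text
[-1.30399798e+00  5.31791465e-02  1.61398351e+00 -1.09187302e-05
  1.47604995e+00 -1.18990947e-01]$[0]: bad value
```

View pics/w1.png

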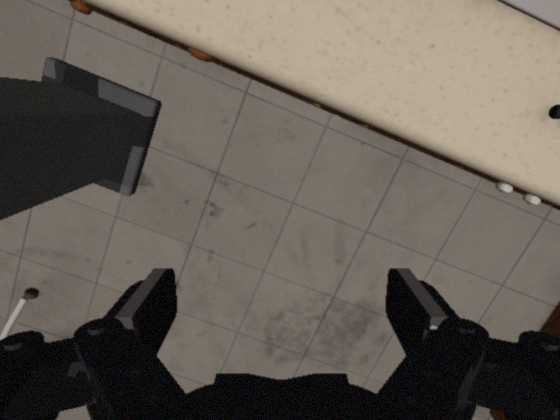

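The picture shows only the start view, because the rows were refused. I'll test the row format.

```bash
python3 -m handwheel '[{"tx":28.7,"ty":-20.6,"tz":-1.1,"roll":0}]'; echo; python3 -m handwheel '[{"tx":28,"ty":-20,"tz":-1}]';echo; python3 -m handwheel '[{"tx":10,"ty":-10}]'; python3 -m handwheel --help | head -30
```

```text
t: 0.23
tool_pos: [0.2516, -0.5516, 0.2312]
tool_rot: [3.085, 0.595, -0.003]
contact_force: [0.5, 1.0, -0.2]
opening: 0.0856
grip_force: 0.0

$[0]: bad value
$[0]: bad value
invalid input: not JSON, or not a number
```

```bash
python3 -m handwheel '[{"tx":28.7,"ty":-20.6,"tz":-1.1,"roll":0},{"tx":28.7,"ty":-20.6,"tz":-1.1,"roll":0},{"tx":28.7,"ty":-20.6,"tz":-1.1,"roll":0},{"tx":28.7,"ty":-20.6,"tz":-1.1,"roll":0},{"tx":28.7,"ty":-20.6,"tz":-1.1,"roll":0},{"tx":28.7,"ty":-20.6,"tz":-1.1,"roll":0},{"tx":28.7,"ty":-20.6,"tz":-1.1,"roll":0},{"tx":28.7,"ty":-20.6,"tz":-1.1,"roll":0},{"tx":28.7,"ty":-20.6,"tz":-1.1,"roll":0}]' && python3 -m handwheel '[{"tx":28.7,"ty":-20.6,"tz":-1.1,"roll":0},{"tx":28.7,"ty":-20.6,"tz":-1.1,"roll":0},{"tx":28.7,"ty":-20.6,"tz":-1.1,"roll":0},{"tx":28.7,"ty":-20.6,"tz":-1.1,"roll":0},{"tx":28.7,"ty":-20.6,"tz":-1.1,"roll":0},{"tx":28.7,"ty":-20.6,"tz":-1.1,"roll":0},{"tx":28.7,"ty":-20.6,"tz":-1.1,"roll":0},{"tx":28.7,"ty":-20.6,"tz":-1.1,"roll":0}]' && python3 -m handwheel '[{"tx":0,"ty":0,"tz":0,"roll":-0.12},{"tx":0,"ty":0,"tz":0,"roll":-0.12},{"tx":0,"ty":0,"tz":0,"roll":-0.12},{"tx":0,"ty":0,"tz":0,"roll":-0.12},{"tx":0,"ty":0,"tz":0,"roll":-0.12},{"tx":0,"ty":0,"tz":0,"roll":-0.12},{"tx":0,"ty":0,"tz":0,"roll":-0.12},{"tx":0,"ty":0,"tz":0,"roll":-0.12},{"tx":0,"ty":0,"tz":0,"roll":-0.12},{"tx":0,"ty":0,"tz":0,"roll":-0.105},{"tx":0,"ty":0,"tz":0,"roll":0},{"tx":0,"ty":0,"tz":0,"roll":0}]'
python3 - <<'E'
from h import *
snap("wrist","w2"); print(ctrl.get_obs()["q"])
E
```

```text
t: 0.98
tool_pos: [0.424, -0.2785, 0.2421]
tool_rot: [-3.083, -0.602, 0.0]
contact_force: [-0.7, 0.0, 0.5]
opening: 0.0857
grip_force: 0.0
t: 1.65
tool_pos: [0.5747, -0.0393, 0.2508]
tool_rot: [-3.083, -0.603, 0.001]
contact_force: [1.3, -0.1, -0.2]
opening: 0.0851
grip_force: 0.0
t: 2.65
tool_pos: [0.5741, -0.0411, 0.2508]
tool_rot: [-2.224, -2.218, 0.001]
contact_force: [1.2, -1.0, 0.4]
opening: 0.0852
grip_force: 0.0
[-2.00645105e-01 -7.50179417e-02  1.70708214e+00  1.43002644e-05
  1.51000841e+00 -1.98193707e-01]
```

View pics/w2.png

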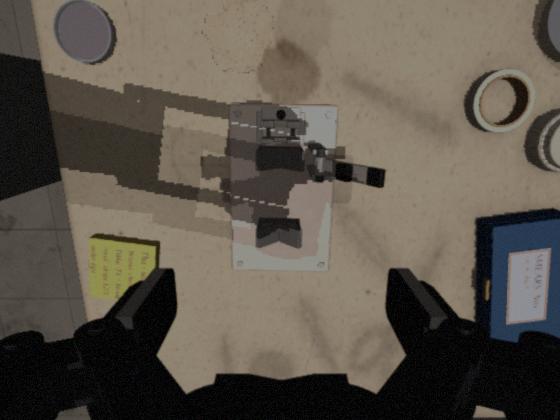

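The wrist view has up = +y. The plate corners are at (231,104), (337,104), (329,270) and (233,271). The stop is at y≈115, the face plate at y≈130, and the saddles at (280,157) and (279,232). The strap runs from (320,160) to (384,177). I measure these with depth next.

```bash
python3 - <<'E'
from h import *
z=np.load("pics/w2.npz"); im,d,K,E=z["im"],z["d"],z["K"],z["E"]; X=cloud(d,K,E)
P=X[80:290,215:400].reshape(-1,3)*1000; P=P[(P[:,2]>-50)]
b=P[(P[:,2]<4)]; print("table z",np.median(b[:,2]),b[:,2].std())
pl=P[(abs(P[:,2]-12)<3)&(abs(P[:,0]-574)<75)]; print("plate z",np.median(pl[:,2]),len(pl))
print("plate rect",cv2.minAreaRect(pl[:,:2].astype(np.float32)), np.percentile(pl,[1,99],axis=0)[:,:2])
# white mask contour on z=12
hsv=cv2.cvtColor(im,cv2.COLOR_RGB2HSV)
c=np.array([[231,104],[337,104],[329,270],[233,271]])
g=cv2.cvtColor(im,cv2.COLOR_RGB2GRAY); c2=cv2.cornerSubPix(g,c.astype(np.float32).reshape(-1,1,2),(5,5),(-1,-1),(3,30,.01)).reshape(-1,2)
q=ray(K,E,c2,.012)*1000; print(c2, np.round(q,1)[:,:2], q.mean(0))
h=P[(P[:,2]>22)]
for y in range(-120,60,3):
    s=h[(abs(h[:,1]-y)<1.5)]
    if len(s)>4: 
        t=s[s[:,0]<603]; 
        if len(t): print(y,len(s),"zmax %.0f"%np.percentile(t[:,2],97),"x %.0f..%.0f"%(t[:,0].min(),t[:,0].max()),"argminz x", end=" ")
        print("all zmax %.0f xmax %.0f"%(s[:,2].max(),s[:,0].max()))
# orthographic gray
cv2.imwrite("pics/c2.png",cv2.resize(im[95:195,225:395],None,fx=4.5,fy=4.5,interpolation=cv2.INTER_CUBIC)[:,:,::-1])
E
```

```text
table z -0.6360698070866366 0.7785926435748174
plate z 11.326885929826169 12895
plate rect ((574.175537109375, -61.62158966064453), (189.53173828125, 114.576416015625), 88.78147888183594) [[ 518.09417405 -153.63391906]
 [ 630.37779045   31.53990531]]
[[227.46463 103.63465]
 [337.602   106.07101]
 [329.      270.     ]
 [232.60832 267.00543]] [[ 519.2   33. ]
 [ 632.7   30.3]
 [ 630.4 -154.8]
 [ 517.2 -150.7]] [574.87060072 -60.53335033  12.        ]
-111 6 zmax 53 x 567..594 argminz x all zmax 53 xmax 594
-108 121 zmax 54 x 547..594 argminz x all zmax 55 xmax 594
-105 117 zmax 54 x 547..594 argminz x all zmax 55 xmax 594
-102 126 zmax 54 x 547..594 argminz x all zmax 55 xmax 594
-99 127 zmax 54 x 547..595 argminz x all zmax 55 xmax 595
-96 126 zmax 54 x 547..595 argminz x all zmax 55 xmax 595
-93 150 zmax 54 x 547..595 argminz x all zmax 55 xmax 595
-90 349 zmax 53 x 548..595 argminz x all zmax 54 xmax 595
all zmax 266 xmax 617
all zmax 271 xmax 617
all zmax 277 xmax 617
-33 146 zmax 75 x 601..603 argminz x all zmax 278 xmax 617
-30 217 zmax 74 x 551..603 argminz x all zmax 277 xmax 
[... 445 characters left out ...]
nz x all zmax 81 xmax 615
-3 31 zmax 67 x 561..591 argminz x all zmax 68 xmax 591
0 148 zmax 67 x 555..591 argminz x all zmax 69 xmax 591
3 111 zmax 67 x 555..587 argminz x all zmax 68 xmax 587
6 26 zmax 41 x 560..587 argminz x all zmax 41 xmax 587
9 24 zmax 41 x 560..587 argminz x all zmax 42 xmax 587
12 78 zmax 67 x 555..590 argminz x all zmax 68 xmax 590
15 121 zmax 68 x 555..590 argminz x all zmax 68 xmax 590
18 127 zmax 67 x 555..591 argminz x all zmax 68 xmax 591
21 25 zmax 26 x 569..577 argminz x all zmax 27 xmax 577
24 28 zmax 26 x 569..578 argminz x all zmax 26 xmax 578
27 16 zmax 25 x 570..577 argminz x all zmax 25 xmax 577
30 138 zmax 393 x 574..574 argminz x all zmax 393 xmax 574
```

View pics/c2.png

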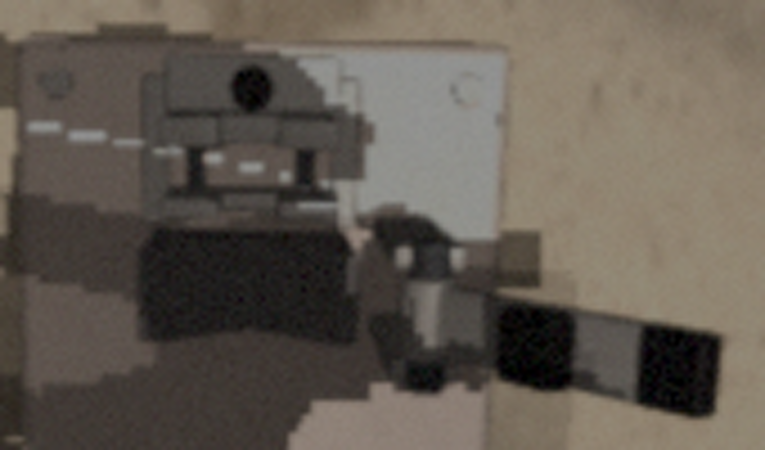

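The crop shows the stop at rows 55–145, the face plate at rows 190–215, the saddle at rows 230–340, the hinge at (430,260) and the black tab at (680,370). Depth is good to about 1 mm. Now I move over the syringe.

```bash
python3 -m handwheel '[{"tx":34.5,"ty":-3.6,"tz":4,"roll":0},{"tx":34.5,"ty":-3.6,"tz":4,"roll":0},{"tx":34.5,"ty":-3.6,"tz":4,"roll":0},{"tx":34.5,"ty":-3.6,"tz":4,"roll":0},{"tx":34.5,"ty":-3.6,"tz":4,"roll":0},{"tx":34.5,"ty":-3.6,"tz":4,"roll":0},{"tx":34.5,"ty":-3.6,"tz":4,"roll":0},{"tx":34.5,"ty":-3.6,"tz":4,"roll":0},{"tx":0,"ty":0,"tz":0,"roll":0.12},{"tx":0,"ty":0,"tz":0,"roll":0.12},{"tx":0,"ty":0,"tz":0,"roll":0.12},{"tx":0,"ty":0,"tz":0,"roll":0}]'
python3 - <<'E'
from h import *
im,d,K,E=snap("wrist","w3")
X=cloud(d,K,E)*1000
u=proj(K,E,[.5425,.237,.02]); print(u, ctrl.get_obs()["tool_pos"])
P=X.reshape(-1,3); s=P[(P[:,2]>5)&(P[:,2]<40)&(abs(P[:,0]-545)<65)&(abs(P[:,1]-237)<90)&(d.ravel()>.1)]
print(len(s)); r=cv2.minAreaRect(s[:,:2].astype(np.float32)); print(r)
# axis from upper barrel points
t=s[s[:,2]>20]; c=t[:,:2].mean(0); v=np.linalg.svd(t[:,:2]-c,full_matrices=False)[2][0]; v*=np.sign(v[1])
print("dir yaw",np.degrees(np.arctan2(v[1],v[0]))); n=np.array([-v[1],v[0]])
a=(s[:,:2]-c)@v; b=(s[:,:2]-c)@n
for k in range(int(a.min()),int(a.max())+1,6):
    w=abs(a-k)<1.5
    if w.sum()>2: print(k,w.sum(),"w %.1f..%.1f zmax %.1f"%(b[w].min(),b[w].max(),np.percentile(s[w,2],98)))
print("c",c,v,"ends",np.percentile(a,[0,.1,99.9,100]))
# saddle fits
z=np.load("pics/w2.npz"); Y=cloud(z["d"],z["K"],z["E"])[80:290,215:400].reshape(-1,3)*1000
from scipy.optimize import least_squares
for y0 in(-106,-100,-94,-25,-20,-15):
    q=Y[(abs(Y[:,1]-y0)<3)&(abs(Y[:,0]-573)<19)&(Y[:,2]>25)&(Y[:,2]<60)]
    f=least_squares(lambda p:p[0]+abs(q[:,0]-p[1])-q[:,2],[34,573],loss="soft_l1"); print(y0,len(q),f.x)
for y0 in (-1.5,1,14,17):
    q=Y[(abs(Y[:,1]-y0)<1.5)&(Y[:,2]>60)&(Y[:,0]<598)]; x=np.sort(q[:,0]); g=np.argmax(np.diff(x)); print("fork",y0,x[0],x[-1],"notch",x[g],x[g+1])
q=Y[(Y[:,2]>60)&(Y[:,0]<596)&(Y[:,1]>-8)&(Y[:,1]<25)]; y=np.sort(q[:,1]); print("fork y",np.round(y[[0,3,10]],1),y[np.argmax(np.diff(y))],y[np.argmax(np.diff(y))+1],y[-1])
E
```

```text
t: 3.7
tool_pos: [0.5453, 0.2353, 0.2189]
tool_rot: [-2.586, -1.784, 0.0]
contact_force: [0.3, -1.0, 0.6]
opening: 0.0855
grip_force: 0.0
[[277.45006731 181.30708438]] [0.54536257 0.23504809 0.21896298]
4012
((538.5142822265625, 242.8679962158203), (147.16171264648438, 43.756141662597656), 72.2068099975586)
dir yaw 67.89673277944928
-72 37 w -11.8..12.1 zmax 26.1
-66 42 w -7.5..7.0 zmax 22.2
-60 21 w -20.4..19.9 zmax 27.5
-54 71 w -13.4..13.5 zmax 27.6
-48 71 w -13.2..13.5 zmax 28.0
-42 79 w -13.0..13.7 zmax 27.6
-36 75 w -12.9..13.7 zmax 27.8
-30 78 w -13.8..13.8 zmax 27.7
-24 78 w -13.6..13.9 zmax 27.7
-18 74 w -13.3..12.6 zmax 27.9
-12 83 w -13.2..12.6 zmax 27.6
-6 80 w -13.0..12.7 zmax 27.8
0 86 w -12.8..12.7 zmax 27.9
6 84 w -13.7..13.9 zmax 27.6
12 84 w -13.5..12.9 zmax 27.9
18 87 w -13.3..12.9 zmax 27.8
24 93 w -13.0..13.0 zmax 27.7
30 87 w -12.9..13.1 zmax 27.9
36 102 w -13.8..13.1 zmax 28.6
42 91 w -13.6..13.1 zmax 27.9
48 96 w -13.3..13.2 zmax 27.5
54 100 w -13.1..13.3 zmax 27.8
60 96 w -12.9..13.5 zmax 27.8
66 18 w -2.4..2.3 zmax 17.1
72 20 w -2.3..2.4 zmax 16.9
c [542.2205795 240.3118113] [0.3762771  0.92650718] ends [-72.35340282 -71.97330332  74.89880436  74.97792017]
-106 192 [ 34.48661782 570.80531295]
-100 204 [ 34.55909087 570.87348071]
-94 224 [ 34.30182883 571.12377315]
-25 238 [ 34.49410705 572.28941946]
-20 239 [ 34.45819724 572.45463061]
-15 246 [ 34.50498887 572.68882916]
fork -1.5 555.1354787498581 590.6421582121316 notch 566.9405671441725 579.6704660842847
fork 1 555.1083682294162 590.5789821841869 notch 566.9732458162588 579.6704660842847
fork 14 555.390604262299 590.4737939843926 notch 567.0892234814443 579.6391434177981
fork 17 555.4028370918211 590.4413860485014 notch 567.1185273276826 579.6335340631856
fork y [-2.1 -2.1 -2. ] 2.0507720141691514 12.127413094569325 18.148001331461487
```

```bash
python3 -m handwheel '[{"tx":0,"ty":0,"tz":0,"roll":0.023},{"tx":11.9,"ty":-4.9,"tz":20,"roll":0},{"tx":0,"ty":0,"tz":30,"roll":0},{"tx":0,"ty":0,"tz":30,"roll":0},{"tx":0,"ty":0,"tz":30,"roll":0},{"tx":0,"ty":0,"tz":30,"roll":0},{"tx":0,"ty":0,"tz":30,"roll":0},{"tx":0,"ty":0,"tz":30,"roll":0},{"tx":0,"ty":0,"tz":12,"roll":0},{"tx":0,"ty":0,"tz":5,"roll":0},{"tx":0,"ty":0,"tz":0,"roll":0},{"tx":0,"ty":0,"tz":0,"roll":0}]' && python3 -m handwheel '[{"tx":0,"ty":0,"tz":0,"roll":0},{"tx":0,"ty":0,"tz":0,"roll":0},{"tx":0,"ty":0,"tz":0,"roll":0},{"tx":0,"ty":0,"tz":0,"roll":0},{"tx":0,"ty":0,"tz":0,"roll":0},{"tx":0,"ty":0,"tz":0,"roll":0},{"tx":0,"ty":0,"tz":0,"roll":0},{"tx":0,"ty":0,"tz":0,"roll":0}]' 26 30
```

```text
t: 4.75
tool_pos: [0.5467, 0.2481, 0.0038]
tool_rot: [2.603, 1.758, 0.004]
contact_force: [0.4, -0.7, 0.6]
opening: 0.0857
grip_force: 0.0
t: 5.42
tool_pos: [0.5459, 0.2479, 0.0029]
tool_rot: [2.603, 1.758, 0.001]
contact_force: [-1.7, -0.8, 5.8]
opening: 0.0269
grip_force: 29.7
```

```bash
python3 -m handwheel '[{"tx":0,"ty":0,"tz":-5,"roll":0},{"tx":0,"ty":0,"tz":-20,"roll":0},{"tx":0,"ty":0,"tz":-30,"roll":0},{"tx":0,"ty":0,"tz":-30,"roll":0},{"tx":0,"ty":0,"tz":-30,"roll":0},{"tx":0,"ty":0,"tz":-20,"roll":0},{"tx":0,"ty":0,"tz":0,"roll":0},{"tx":0,"ty":0,"tz":0,"roll":0}]'
python3 - <<'E'
from h import *
im,d,K,E=snap("wrist","w4")
o=ctrl.get_obs(); T=np.linalg.inv(optics.camera_params("wrist")["tool_from_camera"])
X=cloud(d,K,optics.camera_params("wrist")["tool_from_camera"])*1000
P=X.reshape(-1,3)[d.ravel()>.05]; 
for k in range(-20,85,6):
    s=P[(abs(P[:,0]-k)<2)&(abs(P[:,1])<26)&(P[:,2]>-45)&(P[:,2]<20)]
    if len(s)>3: print(k,len(s),"y %.1f..%.1f zmin %.1f"%(s[:,1].min(),s[:,1].max(),np.percentile(s[:,2],3)))
s=P[(abs(P[:,1])<22)&(P[:,2]>-45)&(P[:,2]<20)]; print(s[:,0].max())
cv2.imwrite("pics/c3.png",im[100:420,100:460,::-1])
E
```

```text
t: 6.08
tool_pos: [0.546, 0.248, 0.1383]
tool_rot: [2.603, 1.758, 0.004]
contact_force: [-1.2, 0.1, -0.5]
opening: 0.0265
grip_force: 29.6
-20 572 y -13.9..13.6 zmin -24.7
-14 571 y -13.6..13.5 zmin -24.8
-8 835 y -15.5..15.3 zmin -37.9
-2 933 y -15.3..15.2 zmin -43.2
4 971 y -25.7..25.6 zmin -42.4
10 2646 y -25.9..26.0 zmin -43.5
16 684 y -14.0..14.0 zmin -24.8
22 700 y -13.8..13.1 zmin -24.8
28 746 y -13.9..13.9 zmin -24.8
34 756 y -13.9..13.5 zmin -24.7
40 796 y -13.4..13.0 zmin -24.9
46 826 y -13.0..13.6 zmin -24.8
52 858 y -13.7..13.1 zmin -24.7
58 188 y -2.8..3.1 zmin -14.4
64 194 y -2.8..3.0 zmin -14.2
66.83195454664346
```

View pics/c3.png

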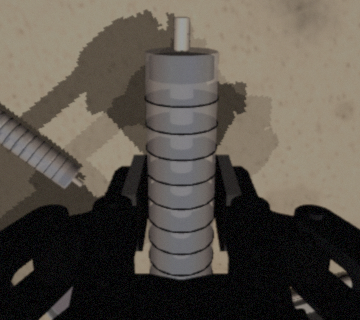

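The crop shows the syringe held level between the pads, with the nozzle at (181,30). Depth puts its axis 10.8 mm behind the TCP. Next I carry it to the cradle.

```bash
python3 -m handwheel '[{"tx":0,"ty":0,"tz":0,"roll":-0.121},{"tx":0,"ty":0,"tz":0,"roll":-0.121},{"tx":0,"ty":0,"tz":0,"roll":-0.121},{"tx":-20,"ty":2,"tz":0,"roll":0},{"tx":-36,"ty":4,"tz":0,"roll":0},{"tx":-40,"ty":4,"tz":0,"roll":0},{"tx":-40,"ty":4,"tz":0,"roll":0},{"tx":-40,"ty":4,"tz":0,"roll":0},{"tx":-40,"ty":4,"tz":0,"roll":0},{"tx":-40,"ty":4,"tz":0,"roll":0},{"tx":-36,"ty":4,"tz":0,"roll":0},{"tx":-22,"ty":2,"tz":0,"roll":0}]' && python3 -m handwheel '[{"tx":0,"ty":0,"tz":20,"roll":0},{"tx":0,"ty":0,"tz":30,"roll":0},{"tx":0,"ty":0,"tz":20,"roll":0},{"tx":0,"ty":0,"tz":5,"roll":0},{"tx":0,"ty":0,"tz":0,"roll":0},{"tx":0,"ty":0,"tz":0,"roll":0}]'
python3 - <<'E'
from h import *
im,d,K,E=snap("wrist","w5"); print(ctrl.get_obs()["tool_pos"])
X=cloud(d,K,E)*1000; Y=X.reshape(-1,3)[d.ravel()>.05]
q=Y[(Y[:,2]>60)&(Y[:,2]<74)&(Y[:,0]<596)&(Y[:,0]>550)&(Y[:,1]>-6)&(Y[:,1]<25)]; 
f=q[q[:,1]<6]; 
for n,f in(("fp",q[q[:,1]<7]),("stop",q[q[:,1]>7])):
    f=f[(f[:,2]<70)]; x=np.sort(f[:,0]); g=np.argmax(np.diff(x)); print(n,len(f),f[:,1].min(),f[:,1].max(),x[0],x[-1],"notch",x[g],x[g+1],f[:,2].max())
a=Y[(abs(Y[:,0]-572)<20)&(Y[:,2]>72)&(Y[:,2]<120)]
for y in (-35,-25,-15,-10,-8,-6,-2,0,2):
    s=a[abs(a[:,1]-y)<1]; 
    if len(s): print(y,len(s),s[:,0].min(),s[:,0].max(),s[:,2].max())
E
```

```text
t: 7.13
tool_pos: [0.5694, -0.0699, 0.1342]
tool_rot: [-2.244, -2.194, 0.005]
contact_force: [-1.1, 0.5, -0.2]
opening: 0.0267
grip_force: 29.6
t: 7.63
tool_pos: [0.5705, -0.0666, 0.0613]
tool_rot: [-2.242, -2.198, 0.002]
contact_force: [0.6, -0.2, -1.3]
opening: 0.0271
grip_force: 29.6
[ 0.57135169 -0.0667307   0.0625684 ]
fp 700 -2.5583931076146054 1.768257521404967 555.0059797471245 591.0553750499672 notch 566.9219043491588 578.9543365890031 68.35602779770389
stop 1198 11.157652441876758 17.954588955016323 555.4667600594813 591.3842155290456 notch 567.3733983564274 579.2674563184503 68.46158932546203
-35 383 557.987651595788 584.2391934523444 87.1415730921946
-25 397 557.9341008613436 584.5866136119499 87.26625110495299
-15 420 558.6539038056321 585.0048804148024 87.51743678556483
-10 92 568.6430767949234 574.4953004964566 76.26963118511226
-8 92 568.6758069146475 574.5187134077472 76.5889502433256
-6 93 568.7119644590575 574.5634218938525 76.36928155857173
-2 102 568.8212489491558 574.6005236573199 76.90326276253035
0 66 568.8752017127448 574.6207506821411 76.10619641942142
```

```bash
python3 -m handwheel '[{"tx":0,"ty":1,"tz":5,"roll":0},{"tx":0,"ty":0,"tz":6,"roll":0},{"tx":0,"ty":0,"tz":4,"roll":0},{"tx":0,"ty":0,"tz":0,"roll":0},{"tx":0,"ty":0,"tz":0,"roll":0}]' && python3 -m handwheel '[{"tx":0,"ty":0,"tz":2,"roll":0},{"tx":0,"ty":0,"tz":0,"roll":0},{"tx":0,"ty":0,"tz":0,"roll":0}]' && python3 -m handwheel '[{"tx":0,"ty":0,"tz":1,"roll":0},{"tx":0,"ty":0,"tz":0,"roll":0},{"tx":0,"ty":0,"tz":0,"roll":0}]'
```

```text
t: 8.1
tool_pos: [0.5718, -0.0667, 0.0467]
tool_rot: [-2.243, -2.199, 0.001]
contact_force: [0.6, -0.0, 0.1]
opening: 0.0271
grip_force: 29.6
t: 8.35
tool_pos: [0.5721, -0.0668, 0.0451]
tool_rot: [2.244, 2.199, 0.0]
contact_force: [0.1, 0.2, -0.4]
opening: 0.0269
grip_force: 29.6
t: 8.6
tool_pos: [0.5721, -0.0669, 0.0442]
tool_rot: [2.243, 2.199, -0.0]
contact_force: [-1.4, -0.9, 0.2]
opening: 0.0269
grip_force: 29.8
```

```bash
for i in 1; do python3 -m handwheel '[{"tx":0,"ty":0,"tz":0.6,"roll":0},{"tx":0,"ty":0,"tz":0,"roll":0},{"tx":0,"ty":0,"tz":0,"roll":0}]' | egrep 'pos|contact'; python3 -m handwheel '[{"tx":0,"ty":0,"tz":0.6,"roll":0},{"tx":0,"ty":0,"tz":0,"roll":0},{"tx":0,"ty":0,"tz":0,"roll":0}]'| egrep 'pos|contact'; done
```

```text
tool_pos: [0.5722, -0.0669, 0.0441]
contact_force: [-2.8, -0.7, 5.7]
tool_pos: [0.5722, -0.0669, 0.0441]
contact_force: [-5.4, 0.8, 8.1]
```

Contact in the V shows at 5–8 N. I release, retreat, and close the fingers behind the thumb disc.

```bash
python3 -m handwheel '[{"tx":0,"ty":0,"tz":-0.5,"roll":0},{"tx":0,"ty":0,"tz":0,"roll":0},{"tx":0,"ty":0,"tz":0,"roll":0},{"tx":0,"ty":0,"tz":0,"roll":0},{"tx":0,"ty":0,"tz":0,"roll":0},{"tx":0,"ty":0,"tz":0,"roll":0}]' 50 && python3 -m handwheel '[{"tx":0,"ty":0,"tz":-10,"roll":0},{"tx":0,"ty":0,"tz":-20,"roll":0},{"tx":0,"ty":0,"tz":-20,"roll":0},{"tx":0,"ty":0,"tz":-20,"roll":0},{"tx":0,"ty":0,"tz":-10,"roll":0},{"tx":0,"ty":0,"tz":0,"roll":0},{"tx":0,"ty":0,"tz":0,"roll":0}]'
python3 - <<'E'
from h import *
im,d,K,E=snap("wrist","w6"); print(ctrl.get_obs()["tool_pos"])
X=cloud(d,K,E)*1000; Y=X.reshape(-1,3)[d.ravel()>.05]
a=Y[(abs(Y[:,0]-572)<22)&(Y[:,2]>50)&(Y[:,2]<75)]
for y in range(-160,6,4):
    s=a[abs(a[:,1]-y)<1]; 
    if len(s): print(y,len(s),"x %.1f %.1f z %.1f"%(s[:,0].min(),s[:,0].max(),np.percentile(s[:,2],98)))
E
```

```text
t: 9.6
tool_pos: [0.572, -0.0668, 0.0431]
tool_rot: [-2.243, -2.199, 0.0]
contact_force: [-0.6, 0.4, 0.6]
opening: 0.05
grip_force: 0.0
t: 10.18
tool_pos: [0.5724, -0.0669, 0.124]
tool_rot: [2.243, 2.198, 0.001]
contact_force: [0.1, -0.7, 0.0]
opening: 0.0501
grip_force: 0.0
[ 0.57160862 -0.06671543  0.12268645]
-148 17 x 561.7 580.5 z 66.6
-144 275 x 557.9 582.8 z 67.6
-140 40 x 563.7 575.9 z 62.8
-132 566 x 550.0 592.1 z 69.1
-128 97 x 557.4 583.3 z 68.7
-124 107 x 557.6 584.4 z 68.6
-120 117 x 556.7 584.3 z 68.6
-116 113 x 556.9 584.3 z 68.7
-112 114 x 557.1 584.2 z 68.6
-108 190 x 550.6 594.0 z 68.9
-104 171 x 550.1 593.9 z 68.7
-100 173 x 550.2 593.8 z 68.5
-96 179 x 550.4 593.8 z 68.7
-92 185 x 550.6 593.7 z 68.8
-88 126 x 557.3 584.2 z 69.0
-84 123 x 558.4 585.2 z 68.6
-80 124 x 557.8 585.1 z 68.8
-76 131 x 557.8 585.1 z 68.9
-72 129 x 558.0 585.2 z 68.8
-68 152 x 558.2 585.1 z 68.6
-64 136 x 558.5 585.0 z 69.1
-60 143 x 557.9 585.9 z 68.9
-56 138 x 558.8 585.0 z 68.8
-52 141 x 558.9 585.0 z 68.7
-48 160 x 558.1 585.9 z 69.2
-44 152 x 558.2 585.9 z 68.7
-40 141 x 558.5 585.8 z 69.0
-36 158 x 558.7 585.8 z 69.1
-32 157 x 559.0 585.7 z 69.0
-28 233 x 550.3 593.9 z 68.7
-24 233 x 550.1 593.9 z 68.9
-20 241 x 550.1 593.8 z 69.0
-16 248 x 550.3 593.7 z 69.0
-12 286 x 550.0 593.8 z 68.4
-8 40 x 570.2 575.5 z 58.4
-4 40 x 570.3 575.5 z 57.9
0 190 x 555.3 590.8 z 67.5
```

Seated and level: the barrel top is at 69 mm all along. Now I move behind the disc.

```bash
python3 -m handwheel '[{"tx":-15,"ty":0.1,"tz":0,"roll":0},{"tx":-25,"ty":0.1,"tz":0,"roll":0},{"tx":-30,"ty":0.1,"tz":0,"roll":0},{"tx":-22,"ty":0,"tz":0,"roll":0},{"tx":-11,"ty":0,"tz":0,"roll":0},{"tx":0,"ty":0,"tz":20,"roll":0},{"tx":0,"ty":0,"tz":25,"roll":0},{"tx":0,"ty":0,"tz":20,"roll":0},{"tx":0,"ty":0,"tz":10,"roll":0},{"tx":0,"ty":0,"tz":0,"roll":0},{"tx":0,"ty":0,"tz":0,"roll":0},{"tx":0,"ty":0,"tz":0,"roll":0}]' 0 && python3 -m handwheel '[{"tx":2,"ty":0,"tz":0,"roll":0},{"tx":2,"ty":0,"tz":0,"roll":0},{"tx":0,"ty":0,"tz":0,"roll":0},{"tx":0,"ty":0,"tz":0,"roll":0}]'
python3 - <<'E'
from h import *
im,d,K,E=snap("wrist","w7"); o=ctrl.get_obs(); print(o["tool_pos"],o["contact_force"])
X=cloud(d,K,E)*1000; Y=X.reshape(-1,3)[d.ravel()>.03]
a=Y[(abs(Y[:,0]-572)<24)&(Y[:,2]>40)&(Y[:,2]<80)]
for y in list(range(-185,-125,3))+[-16,-14,-12,-11,-10,-8]:
    s=a[abs(a[:,1]-y)<1]; 
    if len(s): print(y,len(s),"x %.1f %.1f z %.1f"%(s[:,0].min(),s[:,0].max(),np.percentile(s[:,2],98)))
E
```

```text
t: 11.23
tool_pos: [0.5712, -0.1699, 0.0495]
tool_rot: [2.242, 2.198, 0.001]
contact_force: [-0.2, 0.6, 0.8]
opening: 0.0
grip_force: 0.0
t: 11.57
tool_pos: [0.5708, -0.1658, 0.0492]
tool_rot: [2.242, 2.199, 0.001]
contact_force: [0.9, 0.8, -0.7]
opening: -0.0004
grip_force: 0.0
[ 0.57071775 -0.16582154  0.04897837] [ 0.02810496 -0.28399704 -0.02412444]
-161 4 x 578.4 582.8 z 68.9
-158 389 x 557.1 583.9 z 78.9
-155 1095 x 564.2 577.4 z 79.6
-146 289 x 558.0 582.7 z 67.7
-143 592 x 557.7 582.1 z 67.0
-140 189 x 562.5 577.7 z 63.3
-137 112 x 562.6 577.3 z 63.1
-134 469 x 548.2 591.8 z 69.5
-131 992 x 548.5 590.9 z 69.0
-128 362 x 557.3 583.4 z 68.8
```

```bash
python3 -m handwheel '[{"tx":0,"ty":0,"tz":3,"roll":0},{"tx":3,"ty":0,"tz":0,"roll":0},{"tx":3,"ty":0,"tz":0,"roll":0},{"tx":2,"ty":0,"tz":0,"roll":0},{"tx":2,"ty":0,"tz":0,"roll":0},{"tx":2,"ty":0,"tz":0,"roll":0},{"tx":2,"ty":0,"tz":0,"roll":0},{"tx":0,"ty":0,"tz":0,"roll":0},{"tx":0,"ty":0,"tz":0,"roll":0}]' | egrep 'pos|contact'; for r in 1; do python3 -m handwheel '[{"tx":1,"ty":0,"tz":0,"roll":0},{"tx":1,"ty":0,"tz":0,"roll":0},{"tx":0,"ty":0,"tz":0,"roll":0},{"tx":0,"ty":0,"tz":0,"roll":0}]' | egrep 'pos|contact'; done
python3 - <<'E'
from h import *
im,d,K,E=snap("wrist","w8"); o=ctrl.get_obs(); print(o["tool_pos"],o["contact_force"])
X=cloud(d,K,E)*1000; Y=X.reshape(-1,3)[d.ravel()>.03]
a=Y[(abs(Y[:,0]-572)<20)&(Y[:,2]>50)&(Y[:,2]<80)]
for n,m in (("barrel+noz",(abs(a[:,0]-572.7)<9)&(a[:,2]>62.5)&(a[:,1]<5)&(a[:,1]>-30)),("fp",(abs(a[:,0]-573)>8)&(a[:,2]>63.5)&(a[:,1]>-6)&(a[:,1]<8)),("stop",(abs(a[:,0]-573)>8)&(a[:,2]>63.5)&(a[:,1]>8)&(a[:,1]<30))):
    y=np.sort(a[m,1]); print(n,len(y),y[:3],y[-3:])
E
```

```text
tool_pos: [0.5707, -0.1517, 0.0455]
contact_force: [0.4, -0.2, -0.2]
tool_pos: [0.5708, -0.1498, 0.0454]
contact_force: [0.2, 0.1, 1.1]
[ 0.57072205 -0.14980031  0.04538694] [0.10984762 0.52436592 0.6734445 ]
barrel+noz 0 [] []
fp 0 [] []
stop 0 [] []
```

```bash
S='egrep pos|contact'; python3 -m handwheel '[{"tx":1,"ty":0,"tz":0,"roll":0},{"tx":0,"ty":0,"tz":0,"roll":0},{"tx":0,"ty":0,"tz":0,"roll":0}]' | egrep 'pos|contact'; python3 -m handwheel '[{"tx":0.7,"ty":0,"tz":0,"roll":0},{"tx":0,"ty":0,"tz":0,"roll":0},{"tx":0,"ty":0,"tz":0,"roll":0}]' | egrep 'pos|contact';  python3 -m handwheel '[{"tx":0.5,"ty":0,"tz":0,"roll":0},{"tx":0,"ty":0,"tz":0,"roll":0},{"tx":0,"ty":0,"tz":0,"roll":0}]' | egrep 'pos|contact'; python3 - <<'E'
from station import ctrl
print(ctrl.get_obs()["contact_force"])
E
```

```text
tool_pos: [0.5708, -0.1488, 0.0454]
contact_force: [-0.2, -0.6, -0.6]
tool_pos: [0.5708, -0.1481, 0.0454]
contact_force: [0.0, -0.5, -0.0]
tool_pos: [0.5708, -0.1476, 0.0454]
contact_force: [-1.2, -1.9, -0.3]
[-1.15209565 -1.90219955 -0.30426166]
```

```bash
python3 -m handwheel '[{"tx":0.4,"ty":0,"tz":0,"roll":0},{"tx":0,"ty":0,"tz":0,"roll":0},{"tx":0,"ty":0,"tz":0,"roll":0}]' | egrep 'pos|contact'; python3 -m handwheel '[{"tx":0.4,"ty":0,"tz":0,"roll":0},{"tx":0,"ty":0,"tz":0,"roll":0},{"tx":0,"ty":0,"tz":0,"roll":0}]' | egrep 'pos|contact'
```

```text
tool_pos: [0.5708, -0.1472, 0.0454]
contact_force: [0.8, -1.6, 0.5]
tool_pos: [0.5708, -0.1468, 0.0454]
contact_force: [0.7, -1.5, -0.5]
```

```bash
python3 -m handwheel '[{"tx":0.3,"ty":0,"tz":0,"roll":0},{"tx":0,"ty":0,"tz":0,"roll":0},{"tx":0,"ty":0,"tz":0,"roll":0}]' | egrep 'pos|contact'
```

```text
tool_pos: [0.5708, -0.1465, 0.0454]
contact_force: [-0.1, 0.3, -0.2]
```

```bash
python3 -m handwheel '[{"tx":0.4,"ty":0,"tz":0,"roll":0},{"tx":0,"ty":0,"tz":0,"roll":0},{"tx":0,"ty":0,"tz":0,"roll":0}]' | egrep 'pos|contact'; python3 -m handwheel '[{"tx":0.4,"ty":0,"tz":0,"roll":0},{"tx":0,"ty":0,"tz":0,"roll":0},{"tx":0,"ty":0,"tz":0,"roll":0}]' | egrep 'pos|contact'
```

```text
tool_pos: [0.5708, -0.1462, 0.0454]
contact_force: [-1.5, -1.0, -0.8]
tool_pos: [0.5709, -0.1462, 0.0455]
contact_force: [-0.5, -4.5, -0.7]
```

```bash
python3 -m handwheel '[{"tx":0.4,"ty":0,"tz":0,"roll":0},{"tx":0,"ty":0,"tz":0,"roll":0},{"tx":0,"ty":0,"tz":0,"roll":0}]' | egrep 'pos|contact'
```

```text
tool_pos: [0.571, -0.1461, 0.0457]
contact_force: [-0.1, -5.6, -0.8]
```

It is firm at about 5.5 N. I hold it there for over a second.

```bash
python3 -m handwheel '[{"tx":0,"ty":0,"tz":0,"roll":0},{"tx":0,"ty":0,"tz":0,"roll":0},{"tx":0,"ty":0,"tz":0,"roll":0},{"tx":0,"ty":0,"tz":0,"roll":0},{"tx":0,"ty":0,"tz":0,"roll":0},{"tx":0,"ty":0,"tz":0,"roll":0}]'| egrep 't:|pos|contact'; python3 -m handwheel '[{"tx":0,"ty":0,"tz":0,"roll":0},{"tx":0,"ty":0,"tz":0,"roll":0},{"tx":0,"ty":0,"tz":0,"roll":0},{"tx":0,"ty":0,"tz":0,"roll":0},{"tx":0,"ty":0,"tz":0,"roll":0},{"tx":0,"ty":0,"tz":0,"roll":0},{"tx":0,"ty":0,"tz":0,"roll":0},{"tx":0,"ty":0,"tz":0,"roll":0}]'| egrep 't:|pos|contact'
```

```text
t: 15.5
tool_pos: [0.571, -0.1461, 0.0456]
tool_rot: [2.243, 2.198, -0.001]
contact_force: [0.0, -5.7, -0.7]
t: 16.17
tool_pos: [0.571, -0.1461, 0.0456]
tool_rot: [2.242, 2.198, -0.001]
contact_force: [-0.3, -5.3, -0.1]
```

Held. I back off, rise, and check the seating from above.

```bash
python3 -m handwheel '[{"tx":-1,"ty":0,"tz":0,"roll":0},{"tx":-4,"ty":0,"tz":0,"roll":0},{"tx":-8,"ty":0,"tz":0,"roll":0},{"tx":-8,"ty":0,"tz":0,"roll":0},{"tx":0,"ty":0,"tz":-20,"roll":0},{"tx":0,"ty":0,"tz":-35,"roll":0},{"tx":0,"ty":0,"tz":-38,"roll":0},{"tx":0,"ty":0,"tz":-38,"roll":0},{"tx":0,"ty":0,"tz":-20,"roll":0},{"tx":15,"ty":0,"tz":0,"roll":0},{"tx":25,"ty":0,"tz":0,"roll":0},{"tx":25,"ty":0,"tz":0,"roll":0}]' >/dev/null && python3 -m handwheel '[{"tx":25,"ty":0,"tz":0,"roll":0},{"tx":20,"ty":0,"tz":0,"roll":0},{"tx":10,"ty":0,"tz":0,"roll":0},{"tx":0,"ty":0,"tz":0,"roll":0},{"tx":0,"ty":0,"tz":0,"roll":0}]'
python3 - <<'E'
from h import *
im,d,K,E=snap("wrist","w9"); o=ctrl.get_obs(); print(o["tool_pos"],o["contact_force"])
X=cloud(d,K,E)*1000; Y=X.reshape(-1,3)[d.ravel()>.03]
a=Y[(abs(Y[:,0]-572)<24)&(Y[:,2]>50)&(Y[:,2]<80)]
for n,m in (("barrel",(abs(a[:,0]-572.7)<4)&(a[:,2]>62.5)&(a[:,1]<5)&(a[:,1]>-30)),("fp",(abs(a[:,0]-573)>8)&(abs(a[:,0]-573)<18)&(a[:,2]>64)&(a[:,1]>-6)&(a[:,1]<8.5)),("stop",(abs(a[:,0]-573)>8)&(a[:,2]>64)&(a[:,1]>8.5)&(a[:,1]<30))):
    y=np.sort(a[m,1]); print(n,len(y),y[:3],y[-3:])
for y in (-125,-80,-40,-15): s=a[abs(a[:,1]-y)<2]; s=s[s[:,2]>56.5]; print(y,s[:,0].min(),s[:,0].max(),np.percentile(s[:,2],98))
s=Y[(Y[:,2]>85)&(Y[:,2]<160)&(abs(Y[:,1]+21)<15)&(Y[:,0]>595)]; print("strap",s.min(0),s.max(0)); t=s[s[:,2]>128]; print(t.min(0),t.max(0))
E
```

```text
t: 17.58
tool_pos: [0.5726, -0.0464, 0.1958]
tool_rot: [-2.242, -2.2, 0.001]
contact_force: [-1.2, -0.1, 0.6]
opening: -0.0003
grip_force: 0.0
[ 0.57268559 -0.04697385  0.19597645] [ 0.30664869 -1.34657807 -0.10832509]
barrel 392 [-29.59505933 -29.51420985 -29.48638922] [-1.5863342  -1.58058712 -1.56813774]
fp 181 [-5.93154591 -5.90315682 -5.66175604] [2.51469635 2.54417927 2.55788934]
stop 240 [11.42702138 11.42801981 11.44142624] [17.80330545 17.84056136 17.85584473]Traceback (most recent call last):
  File "<stdin>", line 7, in <module>
    return umr_minimum(a, axis, None, out, keepdims, initial, where)
ValueError: zero-size array to reduction operation minimum which has no identity
```

The stop has not moved (11.4–17.9 mm), and the shoulder at −1.6 mm bears on the face plate. Next I put the finger behind the strap.

```bash
python3 -m handwheel '[{"tx":6,"ty":20,"tz":0,"roll":0},{"tx":7,"ty":30,"tz":0,"roll":0},{"tx":7,"ty":30,"tz":0,"roll":0},{"tx":6,"ty":25,"tz":0,"roll":0},{"tx":3.5,"ty":14,"tz":0,"roll":0},{"tx":0,"ty":0,"tz":20,"roll":0},{"tx":0,"ty":0,"tz":30,"roll":0},{"tx":0,"ty":0,"tz":20,"roll":0},{"tx":0,"ty":0,"tz":8,"roll":0},{"tx":0,"ty":0,"tz":0,"roll":0},{"tx":0,"ty":0,"tz":0,"roll":0}]'
python3 - <<'E'
from h import *
K,E=pose("scene"); im,d=optics.get_image("scene"); X=cloud(d,K,E)*1000; Y=X.reshape(-1,3)[d.ravel()>.03]
s=Y[(Y[:,2]>90)&(Y[:,2]<145)&(abs(Y[:,1]+21)<14)&(Y[:,0]>600)&(Y[:,0]<672)]
for z in range(90,145,8):
    q=s[abs(s[:,2]-z)<3]; print(z,len(q), q.min(0).round(0) if len(q) else "", q.max(0).round(0) if len(q) else "")
s=Y[(Y[:,2]>118)&(Y[:,2]<150)&(abs(Y[:,1]+21)<30)&(Y[:,0]>672)&(Y[:,0]<720)]; print("finger",s.min(0),s.max(0))
u=proj(K,E,[.64,-.02,.1])[0].astype(int); cv2.imwrite("pics/s2.png",cv2.resize(im[u[1]-70:u[1]+70,u[0]-80:u[0]+80],None,fx=4,fy=4)[:,:,::-1])
E
```

```text
t: 18.55
tool_pos: [0.6925, -0.0202, 0.1186]
tool_rot: [-2.245, -2.198, 0.0]
contact_force: [0.5, 0.5, -0.1]
opening: -0.0
grip_force: 0.0
90 5 [613. -25.  90.] [620. -16.  92.]
98 11 [616. -24.  96.] [627. -10. 100.]
106 11 [617. -22. 104.] [632. -10. 109.]
114 25 [620. -26. 111.] [640. -12. 117.]
122 14 [633. -26. 119.] [642. -11. 125.]
130 17 [640. -27. 128.] [649. -13. 133.]
138 0  
finger [675.66994161 -24.79525115 118.46234286] [705.16529186  -5.43210592 149.61759568]
```

View pics/s2.png

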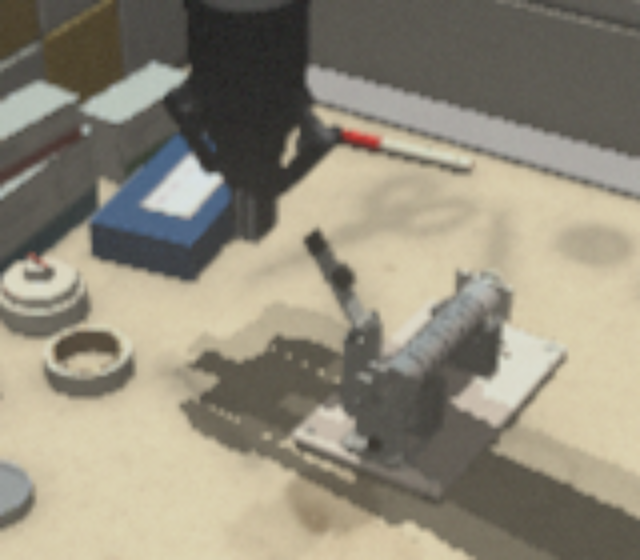

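The crop shows the finger at (250,220) beyond the strap, whose tip is at (313,238), on its +x side. Now I sweep the strap over.

```bash
python3 -m handwheel '[{"tx":0,"ty":-10,"tz":0,"roll":0},{"tx":0,"ty":-10,"tz":0,"roll":0},{"tx":0,"ty":-8,"tz":0,"roll":0},{"tx":0,"ty":-8,"tz":0,"roll":0},{"tx":0,"ty":-8,"tz":0,"roll":0},{"tx":0,"ty":-8,"tz":0,"roll":0},{"tx":0,"ty":0,"tz":0,"roll":0}]' && python3 -m handwheel '[{"tx":0,"ty":-8,"tz":0,"roll":0},{"tx":0,"ty":-8,"tz":0,"roll":0},{"tx":0,"ty":-8,"tz":0,"roll":0},{"tx":0,"ty":-8,"tz":0,"roll":0},{"tx":0,"ty":-8,"tz":0,"roll":0},{"tx":0,"ty":-8,"tz":0,"roll":0},{"tx":0,"ty":-7,"tz":0,"roll":0},{"tx":0,"ty":0,"tz":0,"roll":0}]' && python3 -m handwheel '[{"tx":0,"ty":-7,"tz":4,"roll":0},{"tx":0,"ty":-7,"tz":4,"roll":0},{"tx":0,"ty":-6,"tz":4,"roll":0},{"tx":0,"ty":0,"tz":0,"roll":0}]'
```

```text
t: 19.18
tool_pos: [0.6433, -0.0186, 0.1233]
tool_rot: [2.238, 2.193, 0.01]
contact_force: [4.6, -0.3, 3.5]
opening: 0.0001
grip_force: 2.5
t: 19.85
tool_pos: [0.584, -0.017, 0.1179]
tool_rot: [-2.243, -2.198, 0.001]
contact_force: [1.0, -0.1, 0.6]
opening: 0.0003
grip_force: 0.9
t: 20.18
tool_pos: [0.5642, -0.0166, 0.1055]
tool_rot: [-2.243, -2.198, 0.002]
contact_force: [2.0, -0.5, 2.1]
opening: 0.0001
grip_force: 1.0
```

```bash
python3 -m handwheel '[{"tx":0,"ty":0,"tz":-15,"roll":0},{"tx":0,"ty":4,"tz":-25,"roll":0},{"tx":-2,"ty":-8,"tz":0,"roll":0},{"tx":0,"ty":-14,"tz":0,"roll":0},{"tx":0,"ty":0,"tz":0,"roll":0},{"tx":0,"ty":0,"tz":0,"roll":0}]'
python3 - <<'E'
from h import *
for n in("wrist","scene"):
    K,E=pose(n); im,d=optics.get_image(n); X=cloud(d,K,E)*1000; Y=X.reshape(-1,3)[d.ravel()>.03]
    s=Y[(Y[:,2]>77)&(Y[:,2]<135)&(abs(Y[:,1]+20)<12)&(Y[:,0]>530)&(Y[:,0]<615)]
    for x in range(535,615,8):
        q=s[abs(s[:,0]-x)<2]
        if len(q): print(n,x,len(q),"y %.0f %.0f z %.0f %.0f"%(q[:,1].min(),q[:,1].max(),q[:,2].min(),q[:,2].max()))
E
```

```text
t: 20.68
tool_pos: [0.5459, -0.0182, 0.1451]
tool_rot: [-2.242, -2.197, 0.003]
contact_force: [-0.1, 0.2, 0.1]
opening: -0.0003
grip_force: 0.0
wrist 551 187 y -24 -12 z 103 111
wrist 559 180 y -27 -12 z 100 107
wrist 567 193 y -27 -13 z 87 102
wrist 575 194 y -27 -13 z 84 98
wrist 583 151 y -27 -13 z 87 94
wrist 591 142 y -27 -13 z 83 90
wrist 599 141 y -28 -13 z 80 86
wrist 607 258 y -32 -8 z 78 84
scene 543 3 y -23 -10 z 105 107
scene 551 5 y -21 -10 z 103 107
scene 559 5 y -22 -10 z 100 105
scene 567 11 y -25 -10 z 88 100
scene 575 6 y -20 -11 z 85 96
scene 583 7 y -23 -9 z 88 93
scene 591 4 y -22 -11 z 86 88
scene 599 4 y -21 -12 z 78 84
scene 607 10 y -30 -9 z 79 83
```

The strap sits at about 0.46 rad. Now I press it down.

```bash
python3 -m handwheel '[{"tx":-1,"ty":0.5,"tz":15,"roll":0},{"tx":0,"ty":0,"tz":12,"roll":0},{"tx":0,"ty":0,"tz":8,"roll":0},{"tx":0,"ty":0,"tz":6,"roll":0},{"tx":0,"ty":0,"tz":6,"roll":0},{"tx":0,"ty":0,"tz":5,"roll":0},{"tx":0,"ty":0,"tz":4,"roll":0},{"tx":0,"ty":0,"tz":3,"roll":0},{"tx":0,"ty":0,"tz":0,"roll":0},{"tx":0,"ty":0,"tz":0,"roll":0}]' && python3 -m handwheel '[{"tx":0,"ty":0,"tz":1.5,"roll":0},{"tx":0,"ty":0,"tz":0,"roll":0},{"tx":0,"ty":0,"tz":0,"roll":0}]' | egrep 'pos|contact'; python3 -m handwheel '[{"tx":0,"ty":0,"tz":1,"roll":0},{"tx":0,"ty":0,"tz":0,"roll":0},{"tx":0,"ty":0,"tz":0,"roll":0}]' | egrep 'pos|contact'
```

```text
t: 21.62
tool_pos: [0.548, -0.0193, 0.0871]
tool_rot: [2.243, 2.199, 0.001]
contact_force: [-0.2, -0.5, 0.6]
opening: -0.0
grip_force: 0.0
tool_pos: [0.548, -0.0193, 0.086]
contact_force: [-0.5, -0.2, 1.4]
tool_pos: [0.548, -0.0194, 0.0852]
contact_force: [-1.1, -0.3, 2.8]
```

```bash
python3 -m handwheel '[{"tx":0,"ty":0,"tz":1.5,"roll":0},{"tx":0,"ty":0,"tz":0,"roll":0},{"tx":0,"ty":0,"tz":0,"roll":0}]' | egrep 'pos|contact'; python3 -m handwheel '[{"tx":0,"ty":0,"tz":1,"roll":0},{"tx":0,"ty":0,"tz":0,"roll":0},{"tx":0,"ty":0,"tz":0,"roll":0}]' | egrep 'pos|contact'; python3 -m handwheel '[{"tx":0,"ty":0,"tz":0.8,"roll":0},{"tx":0,"ty":0,"tz":0,"roll":0},{"tx":0,"ty":0,"tz":0,"roll":0}]' | egrep 'pos|contact'
```

```text
tool_pos: [0.5479, -0.0193, 0.0833]
contact_force: [-1.0, 0.5, 2.4]
tool_pos: [0.5478, -0.0193, 0.0823]
contact_force: [-0.2, 1.0, 2.7]
tool_pos: [0.5478, -0.0194, 0.0816]
contact_force: [-1.5, -0.3, 4.2]
```

```bash
python3 -m handwheel '[{"tx":0,"ty":0,"tz":0.8,"roll":0},{"tx":0,"ty":0,"tz":0,"roll":0},{"tx":0,"ty":0,"tz":0,"roll":0}]' | egrep 'pos|contact'; python3 -m handwheel '[{"tx":0,"ty":0,"tz":0.8,"roll":0},{"tx":0,"ty":0,"tz":0,"roll":0},{"tx":0,"ty":0,"tz":0,"roll":0}]' | egrep 'pos|contact'
```

```text
tool_pos: [0.5477, -0.0193, 0.0808]
contact_force: [-2.5, 0.1, 4.0]
tool_pos: [0.5477, -0.0193, 0.0801]
contact_force: [-3.8, 0.1, 5.0]
```

```bash
python3 -m handwheel '[{"tx":0,"ty":0,"tz":0.8,"roll":0},{"tx":0,"ty":0,"tz":0,"roll":0},{"tx":0,"ty":0,"tz":0,"roll":0}]' | egrep 'pos|contact'; python3 -m handwheel '[{"tx":0,"ty":0,"tz":0.6,"roll":0},{"tx":0,"ty":0,"tz":0,"roll":0},{"tx":0,"ty":0,"tz":0,"roll":0}]' | egrep 'pos|contact'
```

```text
tool_pos: [0.5477, -0.0193, 0.0794]
contact_force: [-3.3, -0.3, 6.2]
tool_pos: [0.5478, -0.0193, 0.0791]
contact_force: [-3.6, 0.4, 6.7]
```

```bash
python3 -m handwheel '[{"tx":0,"ty":0,"tz":0.7,"roll":0},{"tx":0,"ty":0,"tz":0,"roll":0},{"tx":0,"ty":0,"tz":0,"roll":0},{"tx":0,"ty":0,"tz":0,"roll":0}]' | egrep 'pos|contact'; python3 -m handwheel '[{"tx":0,"ty":0,"tz":-1,"roll":0},{"tx":0,"ty":0,"tz":-4,"roll":0},{"tx":0,"ty":0,"tz":-15,"roll":0},{"tx":0,"ty":0,"tz":-30,"roll":0},{"tx":0,"ty":0,"tz":-35,"roll":0},{"tx":0,"ty":0,"tz":-35,"roll":0},{"tx":-10,"ty":8,"tz":-20,"roll":0},{"tx":-12,"ty":8,"tz":0,"roll":0},{"tx":-6,"ty":8,"tz":0,"roll":0},{"tx":0,"ty":0,"tz":0,"roll":0},{"tx":0,"ty":0,"tz":0,"roll":0}]'
python3 - <<'E'
from h import *
im,d,K,E=snap("wrist","w10"); o=ctrl.get_obs()
X=cloud(d,K,E)*1000; Y=X.reshape(-1,3)[d.ravel()>.03]
s=Y[(Y[:,2]>70.5)&(Y[:,2]<95)&(abs(Y[:,1]+20)<5)&(Y[:,0]>530)&(Y[:,0]<598)]
for x in range(536,600,6):
    q=s[abs(s[:,0]-x)<2]
    if len(q): print(x,len(q),"z med %.1f"%np.median(q[:,2]))
print("slope",np.polyfit(s[s[:,2]>77][:,0],s[s[:,2]>77][:,2],1))
a=Y[(abs(Y[:,0]-572)<24)&(Y[:,2]>50)&(Y[:,2]<74)]
for n,m in (("barrel",(abs(a[:,0]-572.7)<4)&(a[:,2]>62.5)&(a[:,1]<8)&(a[:,1]>-30)),("fp",(abs(a[:,0]-573)>8)&(abs(a[:,0]-573)<18)&(a[:,2]>64)&(a[:,1]>-4)&(a[:,1]<8.5)),("stop",(abs(a[:,0]-573)>8)&(a[:,2]>64)&(a[:,1]>8.5)&(a[:,1]<30))):
    y=np.sort(a[m,1]); print(n,len(y),y[:2],y[-2:])
for y in (-120,-80,-40): q=a[(abs(a[:,1]-y)<2)&(a[:,2]>56.5)]; print(y,len(q),q[:,0].min() if len(q) else 0,q[:,0].max() if len(q) else 0,np.percentile(q[:,2],98) if len(q) else 0)
cv2.imwrite("pics/c4.png",cv2.resize(im[:300,150:450],None,fx=2,fy=2)[:,:,::-1])
E
```

```text
tool_pos: [0.5478, -0.0194, 0.0785]
contact_force: [-3.9, 0.5, 8.9]
t: 25.12
tool_pos: [0.5704, -0.0478, 0.2152]
tool_rot: [-2.242, -2.195, 0.003]
contact_force: [-0.2, 1.5, -0.2]
opening: 0.0
grip_force: 0.0
542 65 z med 78.0
548 65 z med 78.3
554 62 z med 78.2
560 66 z med 78.4
566 60 z med 78.1
572 63 z med 78.4
578 67 z med 78.6
584 65 z med 78.5
590 64 z med 78.5
596 65 z med 78.7
slope [6.76305885e-03 7.45485866e+01]
barrel 175 [-29.65673885 -29.5101016 ] [-1.47740874 -1.44445285]
fp 136 [-3.90192436 -3.89615548] [2.74401615 2.79674882]
stop 198 [11.68940222 11.70568424] [17.75375639 17.76857879]
-120 0 0 0 0
-80 131 557.6251408143952 584.2912110751494 69.10382928335682
-40 147 558.7779262621292 585.508216343338 68.9360218098041
```

View pics/c4.png

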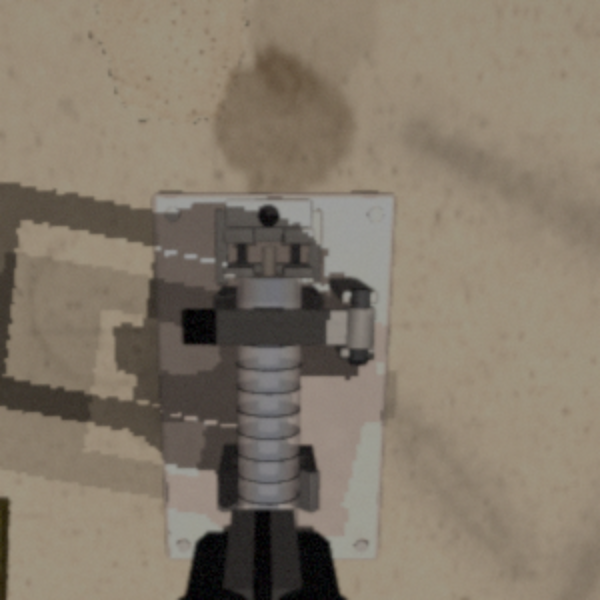

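The crop shows the strap level over the barrel (about −0.007 rad), from (185,327) to (355,330). The shoulder is against the face plate at (268,275), and the stop is unmoved. I hand the job in.

```bash
python3 -c "
from station import ctrl
print(ctrl.finish_job())"
```

```text
the job is handed in; nothing more can be done
None
```

The syringe is centred in both Vs; I pressed it on the stop at about 5.5 N for just over a second and the stop did not shift. It is clamped with the strap nearly level (about −0.007 rad), and I handed the job in at about 25 s. I did not re-measure the bystanders, but the arm went near none of them.

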